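# Push a box of fuses down its stock lane

## Robot

A 6-joint arm with a two-finger parallel gripper is mounted at the origin on a cart in front of the work surface, level with it; the furniture and walls round the work are solid. World frame = base frame: x ahead of the robot, y to its left, z up, the work surface at z = 0. Lengths are in mm, angles in rad, forces in N, time in s.
With the tool pointing down it reaches from about 350 to 775 mm from the base axis. Payload 7.3 kg.
Tool frame: the origin (TCP) lies between the finger pads; the fingertips stand bot.tips_ahead ahead of it and the grasp point (between the pads) lies 6 mm ahead of it (bot.tips_ahead is the distance from the TCP to the fingertips, in mm); z points along the fingers, y is the line along which they close (so a half turn about z gives the same grasp; the last joint's range is limited). The gripper opens to 92 mm and grips with 3 to 60 N. Pads are 19 mm wide; open, the fingers measure 130 mm over their backs; the gripper's body (75 mm by 190 mm) begins 47 mm behind the grasp point.
Start: joints at [1.175, 0.342, 1.524, -0, 1.275, -0.146], TCP at [129.768, 508.726, 251.741] pointing down, gripper open.
Joint ranges: [-2.53, 2.53], [-0.77, 2.02], [0.04, 2.7], [-1, 4.14], [0.28, 2.66], [-3.11, 3.11]. Speed limits (rad/s): [2.57, 2.57, 3.14, 3.14, 3.14, 3.14].

## Interface

Orientations are given as [roll, pitch, yaw] about the fixed x, y, z axes, in that order (R = Rz(yaw) Ry(pitch) Rx(roll)).
In Python, from plant import bot gives the robot as it stands. The module is installed in compiled form; this text tells all that it offers.
- The arm moves only by the tool step_arm, never from a script. Its argument "targets" is one flat list of numbers, 7 for each row, row after row: the opening, from 0 (shut) to 1 (fully open), then the shift along the tool's x, y, z each as a share of 100 mm, from -1 to 1, then the turn, a rotation vector about the tool's x, y, z each as a share of pi/4 rad, from -1 to 1. A call has 1 to 20 rows; each row is the pose to reach, as a shift and turn from the pose commanded when the call began, along the tool's axes at that moment; what a row does not reach only later rows make up. A row lasts 1/8 s, in which the tool goes at most 62.5 mm and 10.7 degrees, less where a joint would pass 70% of its speed; a pose out of reach is approached as far as the arm can. A call with a number of a shift or a turn outside -1 to 1 is refused whole. A call with a gripper value outside its range is refused whole. The fingers move at their own pace and stop on an object; the grip force is fixed at half the most. Time passes only in rows, so rows that repeat a pose let the fingers close. It gives the time, the measured TCP pose, the force, the opening and the grip force at its end, in the units of the state.
- bot.get_obs(): the state, without advancing time (a new reading comes with each control period).
- bot.capture(name): name is "scene" or "top"; returns (picture, depth): 480x640x3 uint8, blue, green, red; 480x640 float32, mm along the optical axis (not along the pixel's ray), 0 where there is no reading.
- bot.camera_info(name): a dict with "fx", "fy", "cx", "cy" (pixels), "camera_from_world" (4x4, takes a point from world to camera coordinates). Camera axes: x right, y down, z forward; pixel columns grow to the right and rows downward; lengths in mm; the calibration is good to about 2 mm. A picture is of the moment at which its call begins. camera_info takes no time and is no camera call.
- bot.close_job(): hands the job in; it is judged then, once.
The state is a dict: "time": time; "joint_positions": joint angles; "dq": joint speeds; "tau": joint torques, N m; "tool_pos": TCP position; "tcp_rot": TCP orientation; "contact_force": force on the tool from outside, world axes, zero at the start; "moment": the same for the moment, N m; "grip_width": finger opening in mm; "finger_force": force on a finger pad.
Only numpy, scipy, OpenCV 4.12 (cv2) and the standard library are available. Lean on these libraries where they do the work, as an engineer would, in place of code of your own. Each camera call takes 0.05 s, during which the arm holds its last target. There are 200 camera calls.

## Task

With the fingertips, gently push the cream box of fuses along the bench into the open mouth of the yellow-railed lane and down to its end, until the small end of the box is up against the stop. Neither the box nor the robot may touch either yellow rail; never grip, tip or lift the box, and leave the other loose parts where they stand. Then draw the fingers clear.

Things in the scene. Friction and masses are not known exactly. Their poses are not given: they have to be found in the camera images.
- box_of_fuses: cream card box standing flat on the bench, 34 mm (its x) by 60 mm (its y) by 24 mm high (z), 70 to 140 g; origin at the centre of its underside. It starts in front of the lane's mouth, its long y axis along the lane to within 20 degrees, up to 30 mm off to either side. It goes in lengthwise, either end first.
- lane: the lane, fixed to the bench: two straight yellow rails, 48 mm apart inside, each 8 mm wide, 10 mm high, 130 mm long; a white strip between them, level with the bench; a dark stop block, 24 mm high, at the far end. Origin on the bench in the middle of the open mouth; x points down the lane (stop face at x = 0.130), y left, z up. With the box against the stop, its origin is at x = 0.100 here.
- lane_stop (a point): middle of the stop's face that looks at the lane's mouth, 12 mm above the bench
- left_rail: the yellow rail at the lane's +y side, with two low fixing tabs (4.5 mm high, reaching 15 mm outward) that count as rail; its origin and axes are those of the lane
- right_rail: the yellow rail at the lane's -y side, with the same tabs; its origin and axes are those of the lane
- blue_relay: blue relay, 20 x 28 x 22 mm, loose; leave it alone; origin at the centre of its underside
- battery: black and orange block battery lying flat, 26 x 50 x 17 mm, loose; leave it alone; origin at the centre of its underside
- black_capacitor: black upright capacitor, 25 mm across, 35 mm tall, loose; leave it alone; origin at the centre of its underside
- terminal_block: white terminal strip, 18 x 60 x 15 mm, loose; leave it alone; origin at the centre of its underside
Things that resemble listed ones, but are neither listed nor needed, are in the scene too. Leave any blue or turquoise look-alike of the box_of_fuses alone.

How it is judged:
By the outcome, as a careful person would: the job done as asked, in the order asked, and still so for the second after the job is handed in, with the robot touching nothing.
It also fails if it takes over 58 s, if anything falls off the work surface, if the arm or the gripper's body presses on something with over 40 N, if the wrist force passes 120 N, or if a joint passes its speed limit or range.

## Working session

There is one attempt and no reset: what is moved stays moved. The work goes in short steps, Python scripts to look and compute and a tool call to move; the robot and the scene stay as the last step left them, time stands still between calls to the robot, and variables do not carry over. Pictures are saved under pics/ and viewed, at most 10 in all, crops included, and the job is handed in when it is done.

Besides the shell and the picture viewer there is one more tool, called after "Emit:" as name(argument=value, ...) on one line, values as JSON. step_arm: Moves the arm, as the interface text tells. Shift numbers are shares of 100 mm and turn numbers shares of pi/4 rad, none past 1 either way. Its arguments: {"type":"object","properties":{"targets":{"type":"array"}},"required":["targets"]}

```bash
mkdir -p pics
python3 - <<'E'
from plant import bot
import cv2,numpy as np
o=bot.get_obs();print({k:np.round(v,3) for k,v in o.items()}, bot.tips_ahead)
for n in("scene","top"):
    p,d=bot.capture(n);cv2.imwrite(f"pics/{n}0.png",p);np.save(f"{n}0.npy",d);c=bot.camera_info(n);print(n,c)
E
```

```text
{'time': np.float64(0.0), 'joint_positions': array([ 1.175,  0.343,  1.525,  0.   ,  1.275, -0.146]), 'dq': array([-0.003,  0.001, -0.   ,  0.   ,  0.   , -0.002]), 'tau': array([ 2.0000e-03, -4.3125e+01, -2.4422e+01,  7.2000e-02,  5.6000e-02,
       -0.0000e+00]), 'tool_pos': array([129.604, 508.371, 251.035]), 'tcp_rot': array([-3.14 , -0.   ,  2.892]), 'contact_force': array([-0.182,  0.249,  0.002]), 'moment': array([-0.037, -0.003,  0.02 ]), 'finger_force': np.float64(0.0), 'grip_width': np.float64(91.788)} 25.0
scene {'fx': 545.254013203252, 'fy': 545.254013203252, 'cx': 322.4194858000929, 'cy': 228.87336610539265, 'camera_from_world': array([[-8.81386140e-01, -4.72393910e-01, -1.57059343e-03,
         5.25516501e+02],
       [-3.61808353e-01,  6.77187320e-01, -6.40712143e-01,
         2.27507024e+02],
       [ 3.03732100e-01, -5.64146548e-01, -7.67779580e-01,
         9.28657191e+02],
       [ 0.00000000e+00,  0.00000000e+00,  0.00000000e+00,
         1.00000000e+00]])}
top {'fx': 534.4763726500323, 'fy': 534.4763726500323, 'cx': 320.95946049374515, 'cy': 241.75516868417452, 'camera_from_world': array([[-7.78795662e-03, -9.99968639e-01,  1.43800200e-03,
         4.24819108e+01],
       [-9.93467972e-01,  7.57359252e-03, -1.13859688e-01,
         5.42636654e+02],
       [ 1.13845227e-01, -2.31534325e-03, -9.93495799e-01,
         9.66557393e+02],
       [ 0.00000000e+00,  0.00000000e+00,  0.00000000e+00,
         1.00000000e+00]])}
```

View pics/top0.png

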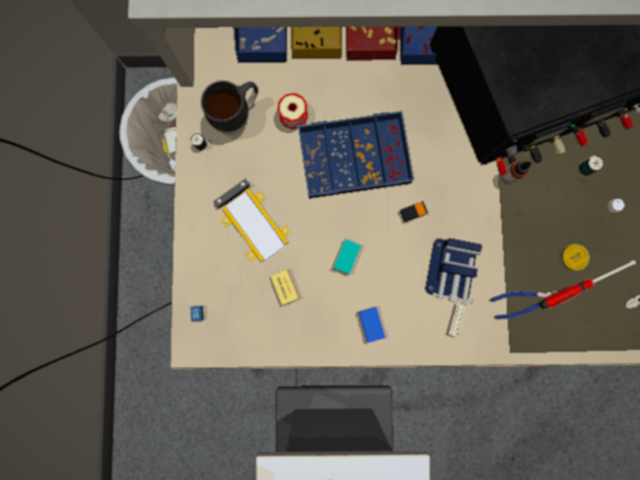

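View pics/scene0.png

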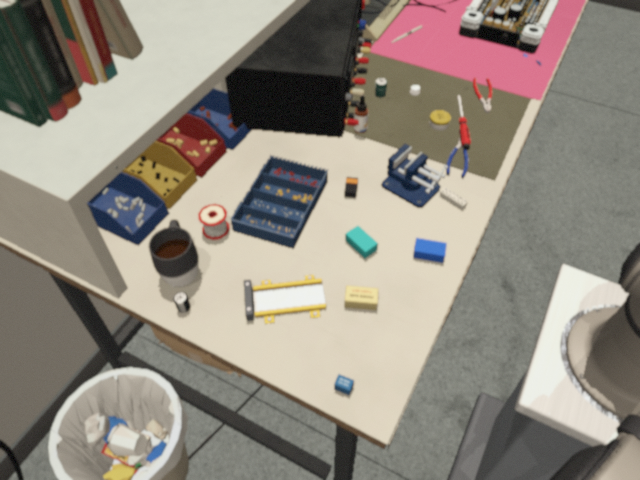

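The top view shows the cream box at about (285,287), in front of the yellow-railed lane, whose mouth is near (276,247) and whose dark stop is near (232,193). The turquoise (347,257) and blue (371,325) boxes are the look-alikes, so the cream one is the box meant. I'll enlarge both views to confirm this.

Run:
```python
import cv2
a=cv2.imread("pics/top0.png")[170:315,200:320];b=cv2.imread("pics/scene0.png")[265:335,235:390]
cv2.imwrite("pics/topc.png",cv2.resize(a,None,fx=4,fy=4,interpolation=cv2.INTER_CUBIC))
cv2.imwrite("pics/scenec.png",cv2.resize(b,None,fx=5,fy=5,interpolation=cv2.INTER_CUBIC))
```

```text
(no output)
```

View pics/topc.png

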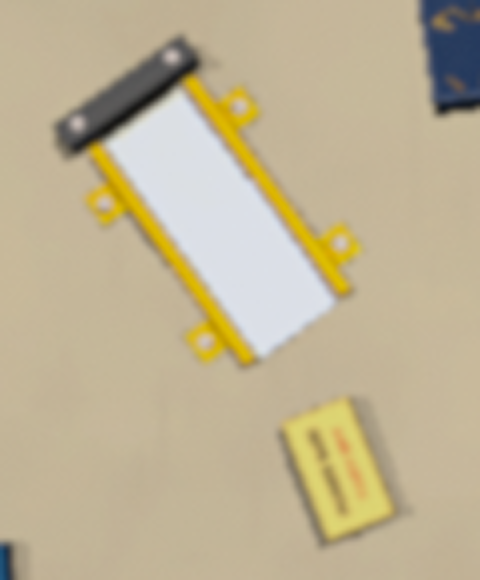

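View pics/scenec.png

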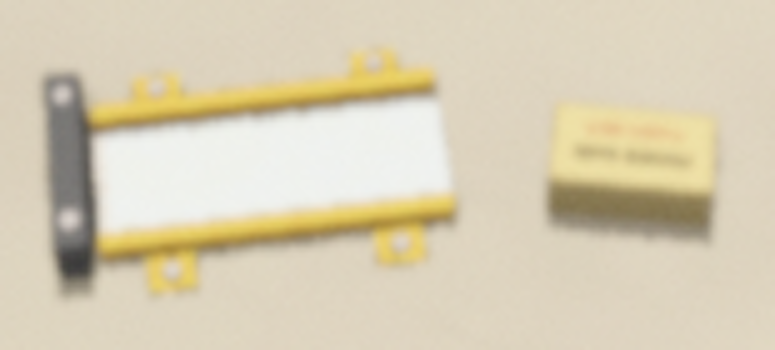

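The crops confirm it: the cream printed box stands in front of the white strip, which lies between the yellow rails. Strip corners in the top crop are mouth (260,360) and (338,300), stop end (103,147) and (185,88). The box top's corners there are (281,428), (352,397), (397,512), (323,543).

```bash
cat > h.py <<'E'
from plant import bot
import cv2,numpy as np
def proj(n,uv,z):
    c=bot.camera_info(n);T=c["camera_from_world"];R=T[:3,:3];o=-R.T@T[:3,3]
    uv=np.atleast_2d(uv).astype(float)
    r=np.c_[(uv[:,0]-c["cx"])/c["fx"],(uv[:,1]-c["cy"])/c["fy"],np.ones(len(uv))]@R
    return (o+r*((z-o[2])/r[:,2])[:,None])[:,:2]
def tri(uvs):  # dict name->uv ; two-view triangulation
    P=[];X=[]
    for n,uv in uvs.items():
        c=bot.camera_info(n);K=np.array([[c["fx"],0,c["cx"]],[0,c["fy"],c["cy"]],[0,0,1]])
        P.append(K@c["camera_from_world"][:3]);X.append(np.array(uv,float).T)
    x=cv2.triangulatePoints(P[0],P[1],X[0],X[1]);return (x[:3]/x[3]).T
E
python3 - <<'E'
from h import *
t=lambda a:(np.array(a)+.5)/4-.5+[200,170]
s=lambda a:(np.array(a)+.5)/5-.5+[235,265]
# order: mouth L(image-left in top), mouth R, stop R, stop L
st=t([(260,360),(338,300),(185,88),(103,147)]); ss=s([(450,195),(436,95),(92,130),(100,238)])
bt=t([(281,428),(352,397),(397,512),(323,543)]); bs=s([(548,182),(560,103),(717,117),(712,194)])
print("strip",proj("top",st,0).round(1).tolist(),proj("scene",ss,0).round(1).tolist(),tri({"top":st,"scene":ss}).round(1).tolist(),sep="\n")
print("box",proj("top",bt,24).round(1).tolist(),proj("scene",bs,24).round(1).tolist(),tri({"top":bt,"scene":bs}).round(1).tolist(),sep="\n")
for nm,p in(("strip",(proj("top",st,0)+proj("scene",ss,0))/2),("stripT",proj("top",st,0)),("stripS",proj("scene",ss,0))):
    m=(p[0]+p[1])/2;e=(p[2]+p[3])/2;d=e-m;print(nm,"mouth",m.round(1),"len",np.linalg.norm(d).round(1),"yaw",np.arctan2(d[1],d[0]).round(4),"w",np.linalg.norm(p[0]-p[1]).round(1),np.linalg.norm(p[2]-p[3]).round(1))
for nm,b in(("T",proj("top",bt,24)),("S",proj("scene",bs,24))):
    d=b[0]+b[1]-b[2]-b[3];print("box",nm,b.mean(0).round(1),np.linalg.norm(d)/2,"yaw",np.arctan2(d[1],d[0]).round(4), "w",np.linalg.norm(b[0]-b[1]),np.linalg.norm(b[2]-b[3]))
E
```

```text
strip
[[512.8, 146.5], [541.5, 109.1], [645.8, 183.5], [617.0, 223.0]]
[[515.2, 142.6], [540.7, 106.1], [647.1, 180.8], [619.1, 218.9]]
[[512.9, 146.0, 6.3], [540.2, 108.6, 3.9], [645.0, 183.0, 4.3], [616.0, 221.9, 6.6]]
box
[[479.0, 134.1], [493.2, 101.0], [439.6, 80.1], [425.6, 114.4]]
[[479.7, 134.5], [491.1, 102.0], [437.7, 80.4], [425.6, 111.3]]
[[479.4, 134.2, 23.7], [492.5, 100.8, 21.8], [438.8, 79.9, 22.9], [425.2, 114.0, 28.3]]
strip mouth [527.6 126.1] len 129.0 yaw 0.6249 w 45.8 48.1
stripT mouth [527.2 127.8] len 128.7 yaw 0.6268 w 47.1 48.9
stripS mouth [528.  124.4] len 129.4 yaw 0.6231 w 44.6 47.3
box T [459.4 107.4] 57.19984060446975 yaw 0.3617 w 36.03518353662738 37.0929137948225
box S [458.5 107. ] 58.227589614678315 yaw 0.3948 w 34.45502027685486 33.179236482863466
```

Emit:
step_arm(targets=[0,-0.3,-0.23,0,0,0,0,0,-0.62,-0.46,0,0,0,0,0,-0.94,-0.69,0,0,0,0])

```text
time: 0.48
tool_pos: [204.2, 417.6, 251.4]
tcp_rot: [-3.141, -0.0, 2.892]
contact_force: [-0.3, 0.6, 0.2]
grip_width: 66.3
finger_force: 0.0
```

Emit:
step_arm(targets=[0,-0.3,-0.23,0,0,0,0,0,-0.62,-0.46,0,0,0,0,0,-0.94,-0.69,0,0,0,0])

```text
time: 0.85
tool_pos: [278.3, 327.4, 251.5]
tcp_rot: [-3.141, -0.0, 2.892]
contact_force: [0.5, -0.4, 0.6]
grip_width: 36.5
finger_force: 0.0
```

Emit:
step_arm(targets=[0,-0.3,-0.23,0,0,0,0,0,-0.62,-0.46,0,0,0,0,0,-0.94,-0.69,0,0,0,0])

```text
time: 1.23
tool_pos: [352.4, 237.3, 251.6]
tcp_rot: [-3.141, -0.0, 2.892]
contact_force: [0.8, 0.4, 0.5]
grip_width: 6.3
finger_force: 0.0
```

Emit:
step_arm(targets=[0,-0.3,-0.23,0,0,0,0.2,0,-0.62,-0.46,0,0,0,0.4,0,-0.94,-0.69,0,0,0,0.6,0,-0.94,-0.69,0.3,0,0,0.8,0,-0.94,-0.69,0.6,0,0,0.885,0,-0.94,-0.69,0.9,0,0,0.885,0,-0.94,-0.69,0.9,0,0,0.885])

```text
time: 2.1
tool_pos: [424.4, 148.0, 160.0]
tcp_rot: [-3.137, -0.002, 2.197]
contact_force: [-0.9, 0.4, 0.4]
grip_width: 0.8
finger_force: 0.0
```

```bash
cat >> h.py <<'E'
M=np.array([527.3,127.3]);PSI=.626
LX=np.array([np.cos(PSI),np.sin(PSI)]);LY=np.array([-LX[1],LX[0]])
def lane(p): d=np.asarray(p)[:2]-M; return np.array([d@LX,d@LY]).T
def world(x,y): return M+x*LX+y*LY
def rel(x,y,ztip,yaw):
    o=bot.get_obs();p=o["tool_pos"];w=o["tcp_rot"][2];d=world(x,y)-p[:2]
    print("t",o["time"],"lane",lane(p).round(1),"tipz",(p[2]-25).round(1),"rot",o["tcp_rot"].round(4),"F",o["contact_force"].round(1),"grip",o["grip_width"])
    print("go", np.round([d@[np.cos(w),np.sin(w)]/100,d@[np.sin(w),-np.cos(w)]/100,(p[2]-25-ztip)/100]+[0,0,0],3),"turn",round((w-yaw)/(np.pi/4),3))
E
python3 - <<'E'
from h import *
rel(-67,75,6,PSI+np.pi/2)
p,d=bot.capture("top");cv2.imwrite("pics/top1.png",p)
E
```

```text
t 2.1 lane [-71.2  77.1] tipz 135.0 rot [-3.1370e+00 -2.4000e-03  2.1966e+00] F [-0.9  0.4  0.4] grip 0.8425027861880958
go [-0.021  0.042  1.29   0.     0.     0.   ] turn -0.0
```

Emit:
step_arm(targets=[0,0,0.04,0.3,0,0,0,0,0,0.04,0.6,0,0,0,0,0,0.04,0.9,0,0,0,0,0,0.04,0.9,0,0,0])

```text
time: 2.65
tool_pos: [428.8, 150.7, 71.5]
tcp_rot: [-3.14, -0.001, 2.197]
contact_force: [0.6, -0.6, 0.5]
grip_width: 0.4
finger_force: 0.0
```

Emit:
step_arm(targets=[0,0,0,0.2,0,0,0,0,0,0,0.37,0,0,0,0,0,0,0.37,0,0,0])

```text
time: 3.02
tool_pos: [429.8, 150.9, 35.7]
tcp_rot: [3.141, 0.0, 2.197]
contact_force: [0.0, 0.7, 0.5]
grip_width: 0.4
finger_force: 0.0
```

Run:
```python
from h import *
rel(-67,26.5,6,PSI+np.pi/2)
p,d=bot.capture("scene");cv2.imwrite("pics/sc1.png",cv2.resize(p[230:350,220:420],None,fx=4,fy=4,interpolation=cv2.INTER_CUBIC))
```

```text
t 3.025 lane [-65.3  76.2] tipz 10.7 rot [3.1409e+00 3.0000e-04 2.1969e+00] F [0.  0.7 0.5] grip 0.41660792942225605
go [-0.497 -0.018  0.047  0.     0.     0.   ] turn 0.0
```

View pics/sc1.png

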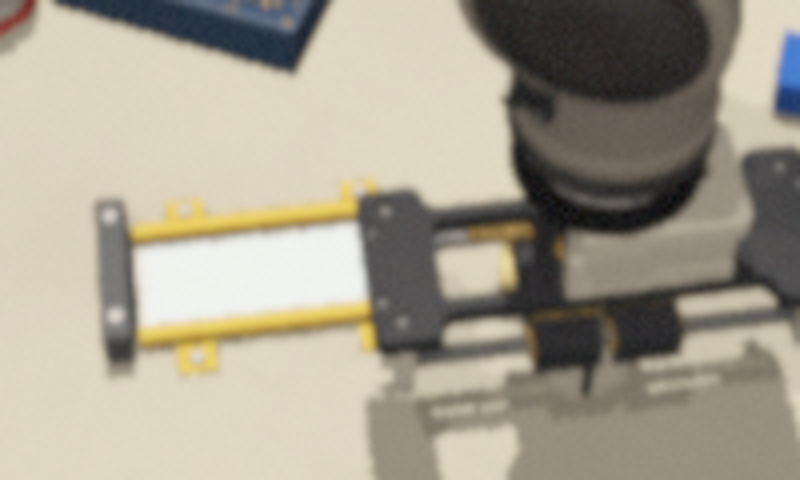

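The arm hides most of the box here, but both fingers are down on the lane's left side, clear of it. Next is a slow sideways push.

Emit:
step_arm(targets=[0,0,0,0.04,0,0,0,0,-0.08,-0.02,0.04,0,0,0,0,-0.14,-0.02,0.04,0,0,0,0,-0.18,-0.02,0.04,0,0,0,0,-0.22,-0.02,0.04,0,0,0,0,-0.25,-0.02,0.04,0,0,0,0,-0.28,-0.02,0.04,0,0,0,0,-0.31,-0.02,0.04,0,0,0,0,-0.34,-0.02,0.04,0,0,0,0,-0.37,-0.02,0.04,0,0,0,0,-0.4,-0.02,0.04,0,0,0,0,-0.42,-0.02,0.04,0,0,0,0,-0.44,-0.02,0.04,0,0,0])

```text
time: 4.7
tool_pos: [453.4, 113.8, 30.7]
tcp_rot: [3.141, -0.0, 2.197]
contact_force: [-0.7, 1.1, 0.6]
grip_width: 0.3
finger_force: 0.3
```

Run:
```python
from h import *
rel(-67,26.5,6,PSI+np.pi/2)
```

```text
t 4.7 lane [-67.8  32.4] tipz 5.7 rot [ 3.1415 -0.      2.1967] F [-0.7  1.1  0.6] grip 0.26981323358038695
go [-0.059  0.008 -0.003  0.     0.     0.   ] turn -0.0
```

Emit:
step_arm(targets=[0,0.1,0,0,0,0,0,0,0.2,0,0,0,0,0,0,0.4,0,-0.3,0,0,0,0,0.7,0,-0.6,0,0,0,0,0.95,0,-0.9,0,0,0])

```text
time: 5.32
tool_pos: [396.2, 192.0, 121.5]
tcp_rot: [-3.141, -0.0, 2.197]
contact_force: [0.4, 0.7, -0.5]
grip_width: 0.3
finger_force: 0.0
```

Emit:
step_arm(targets=[0,0.45,0,0,0,0,0,0,0.9,0,0,0,0,0,0,0.9,0,0,0,0,0])

```text
time: 5.7
tool_pos: [342.5, 265.8, 120.8]
tcp_rot: [-3.141, -0.0, 2.201]
contact_force: [0.2, 0.3, -0.1]
grip_width: 0.4
finger_force: 0.0
```

```bash
cat >> h.py <<'E'
def boxpose(tag):
    for n in("top","scene"):
        p,d=bot.capture(n);cv2.imwrite(f"pics/{n}{tag}.png",p)
        g=cv2.cvtColor(p,cv2.COLOR_BGR2HSV)
        c=np.array(world(-60,0))
        m=cv2.inRange(g,(20,85,150),(32,175,255))
        k=[]
        for q in cv2.findContours(m,cv2.RETR_EXTERNAL,cv2.CHAIN_APPROX_NONE)[0]:
            a=cv2.contourArea(q)
            if a<150: continue
            w=proj(n,q[:,0],24).astype(np.float32);r=cv2.minAreaRect(w)
            if np.linalg.norm(np.array(r[0])-c)<200: print(n,"area",a,"lane",lane(r[0]).round(1),"size",np.round(r[1],1),"ang rel lane deg",round((r[2]-np.degrees(PSI)+45)%90-45,1),"px",q.mean(0).round())
E
python3 - <<'E'
from h import *
boxpose("2")
p=cv2.imread("pics/top2.png");cv2.imwrite("pics/top2c.png",cv2.resize(p[170:315,200:320],None,fx=4,fy=4,interpolation=cv2.INTER_CUBIC))
E
```

```text
top area 581.0 lane [-61.7   5.6] size [61.2 35.3] ang rel lane deg -0.1 px [[291. 279.]]
scene area 413.0 lane [64.3 47.3] size [127.2  25.3] ang rel lane deg 0.1 px [[290. 312.]]
scene area 303.5 lane [ 64.5 -20.9] size [127.8  19.8] ang rel lane deg 0.0 px [[287. 283.]]
```

View pics/top2c.png

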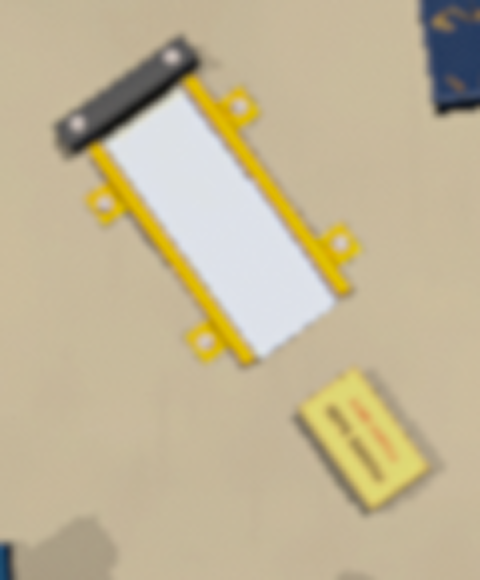

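The top view shows the box squared to the lane (-0.1°) and 5.6 mm left of the centreline. I'll give it one more small side push.

Emit:
step_arm(targets=[0,-0.45,0.03,0,0,0,0,0,-0.9,0.06,0,0,0,0])

```text
time: 6.05
tool_pos: [403.4, 193.1, 120.7]
tcp_rot: [3.141, 0.0, 2.197]
contact_force: [0.5, 0.8, -0.5]
grip_width: 0.2
finger_force: 0.0
```

Emit:
step_arm(targets=[0,-0.3,0,0.3,0,0,0,0,-0.5,0,0.6,0,0,0,0,-0.7,0,0.9,0,0,0,0,-0.8,0,0.9,0,0,0,0,-0.87,0,0.9,0,0,0,0,-0.91,0,0.9,0,0,0,0,-0.94,0,0.9,0,0,0,0,-0.96,0,0.9,0,0,0,0,-0.98,0,0.9,0,0,0,0,-1.0,0,0.9,0,0,0,0,-1.0,0,0.9,0,0,0])

```text
time: 7.42
tool_pos: [461.1, 113.3, 30.7]
tcp_rot: [3.142, 0.0, 2.197]
contact_force: [0.7, -0.7, -0.6]
grip_width: 0.8
finger_force: 0.0
```

Run:
```python
from h import *
rel(-62,26.8,6,PSI+np.pi/2)
```

```text
t 7.425 lane [-61.9  27.4] tipz 5.7 rot [3.1415 0.     2.1968] F [ 0.7 -0.7 -0.6] grip 0.8047718058696803
go [-0.006 -0.001 -0.003  0.     0.     0.   ] turn -0.0
```

Emit:
step_arm(targets=[0,0.1,0,0,0,0,0,0,0.25,0,0,0,0,0,0,0.3,0,-0.3,0,0,0,0,0.2,-0.2,-0.6,0,0,0.2,0,0,-0.4,-0.6,0,0,0.4,0,-0.14,-0.6,-0.6,0,0,0.6,0,-0.27,-0.6,-0.6,0,0,0.8,0,-0.27,-0.6,-0.6,0,0,1,0,-0.27,-0.6,-0.6,0,0,1])

```text
time: 8.55
tool_pos: [427.7, 56.9, 90.7]
tcp_rot: [-3.141, -0.0, 1.413]
contact_force: [0.4, -0.1, 0.8]
grip_width: 0.5
finger_force: 0.0
```

Emit:
step_arm(targets=[0,0,0,0,0,0,0.22,0,0,0,0,0,0,0.44,0,0,0,0,0,0,0.66,0,0,0,0,0,0,0.88,0,0,0,0,0,0,1,0,0,0,0,0,0,1])

```text
time: 9.3
tool_pos: [427.9, 56.9, 90.7]
tcp_rot: [-3.141, 0.0, 0.63]
contact_force: [0.3, 0.1, 1.2]
grip_width: 0.5
finger_force: 0.0
```

Run:
```python
from h import *
rel(-122,0,14,PSI)
boxpose("3")
```

```text
t 9.3 lane [-121.8    1.2] tipz 65.7 rot [-3.1413e+00  2.0000e-04  6.3050e-01] F [0.3 0.1 1.2] grip 0.4778451445952354
go [-0.002  0.012  0.517  0.     0.     0.   ] turn 0.006
scene area 412.0 lane [64.3 47.3] size [127.2  25.3] ang rel lane deg 0.1 px [[290. 312.]]
scene area 303.0 lane [ 64.6 -20.8] size [127.8  19.8] ang rel lane deg 0.0 px [[288. 283.]]
```

Emit:
step_arm(targets=[0,0,0.01,0.25,0,0,0,0,0,0.01,0.515,0,0,0,0,0,0.01,0.515,0,0,0,0,0.08,0.01,0.515,0,0,0,0,0.14,0.01,0.515,0,0,0,0,0.18,0.01,0.515,0,0,0,0,0.21,0.01,0.515,0,0,0,0,0.24,0.01,0.515,0,0,0,0,0.27,0.01,0.515,0,0,0,0,0.3,0.01,0.515,0,0,0,0,0.33,0.01,0.515,0,0,0,0,0.36,0.01,0.515,0,0,0,0,0.38,0.01,0.515,0,0,0,0,0.4,0.01,0.515,0,0,0,0,0.42,0.01,0.515,0,0,0,0,0.42,0.01,0.515,0,0,0])

```text
time: 11.4
tool_pos: [463.2, 80.2, 39.2]
tcp_rot: [3.141, -0.001, 0.626]
contact_force: [0.4, 0.3, 0.1]
grip_width: 0.4
finger_force: 0.0
```

Emit:
step_arm(targets=[0,-0.1,0,0,0,0,0,0,-0.3,0,0,0,0,0,0,-0.6,0,0,0,0,0,0,-0.8,0,-0.3,0,0,0,0,-0.8,0,-0.6,0,0,0,0,-0.8,0.4,-0.9,0,0,0,0,-0.8,0.8,-0.9,0,0,0,0,-0.8,0.8,-0.9,0,0,0])

```text
time: 12.4
tool_pos: [446.0, -33.6, 129.6]
tcp_rot: [3.14, -0.001, 0.623]
contact_force: [-0.8, -0.5, 0.2]
grip_width: 0.5
finger_force: 0.0
```

Run:
```python
from h import *
rel(-122,0,14,PSI)
boxpose("4")
```

```text
t 12.4 lane [-160.2  -82.7] tipz 104.6 rot [ 3.1397e+00 -1.5000e-03  6.2310e-01] F [-0.8 -0.5  0.2] grip 0.4751214782751392
go [ 0.379 -0.828  0.906  0.     0.     0.   ] turn -0.004
top area 582.5 lane [-36.8   1.3] size [61.4 35.7] ang rel lane deg 0.1 px [[285. 267.]]
scene area 412.0 lane [64.3 47.3] size [127.2  25.3] ang rel lane deg 0.1 px [[290. 312.]]
scene area 302.0 lane [ 64.7 -20.6] size [127.5  19.7] ang rel lane deg 0.3 px [[287. 283.]]
```

The box is now at x = -37, y = 1.3, and 0.1° off square, so I'll push on into the lane.

Emit:
step_arm(targets=[0,0,-0.4,0,0,0,0,0,0,-0.8,0,0,0,0,0,0,-0.8,0.3,0,0,0,0,0,-0.8,0.6,0,0,0,0,0,-0.8,0.9,0,0,0,0,0.3,-0.8,0.9,0,0,0,0,0.55,-0.8,0.9,0,0,0,0,0.7,-0.8,0.9,0,0,0,0,0.76,-0.8,0.9,0,0,0,0,0.8,-0.8,0.9,0,0,0,0,0.83,-0.8,0.9,0,0,0])

```text
time: 13.88
tool_pos: [464.7, 81.7, 39.2]
tcp_rot: [-3.141, 0.001, 0.626]
contact_force: [-0.3, -0.7, -0.0]
grip_width: 0.5
finger_force: 0.5
```

Emit:
step_arm(targets=[0,0.03,0,0,0,0,0,0,0.07,0,0,0,0,0,0,0.11,0,0,0,0,0,0,0.16,0,0,0,0,0,0.21,0,0,0,0,0,0,0.26,0,0,0,0,0,0,0.31,0,0,0,0,0,0,0.36,0,0,0,0,0,0,0.41,0,0,0,0,0,0,0.46,0,0,0,0,0,0,0.51,0,0,0,0,0,0,0.56,0,0,0,0,0,0,0.61,0,0,0,0,0,0,0.66,0,0,0,0,0,0,0.71,0,0,0,0,0,0,0.75,0,0,0,0,0,0,0.78,0,0,0,0,0,0,0.8,0,0,0,0,0,0,0.8,0,0,0,0,0])

```text
invalid input
```

Run:
```python
from h import *
rel(57,0,14,PSI)
boxpose("5")
p=cv2.imread("pics/scene5.png");cv2.imwrite("pics/sc5c.png",cv2.resize(p[230:350,220:420],None,fx=4,fy=4,interpolation=cv2.INTER_CUBIC))
```

```text
t 13.875 lane [-77.5  -0.3] tipz 14.2 rot [-3.141e+00  9.000e-04  6.257e-01] F [-0.3 -0.7 -0. ] grip 0.4931252976005643
go [ 1.345 -0.003  0.002  0.     0.     0.   ] turn -0.0
scene area 414.0 lane [64.2 47.2] size [127.1  25.1] ang rel lane deg 0.1 px [[290. 312.]]
scene area 298.0 lane [ 64.7 -20.6] size [127.5  19.7] ang rel lane deg 0.3 px [[287. 283.]]
```

View pics/sc5c.png

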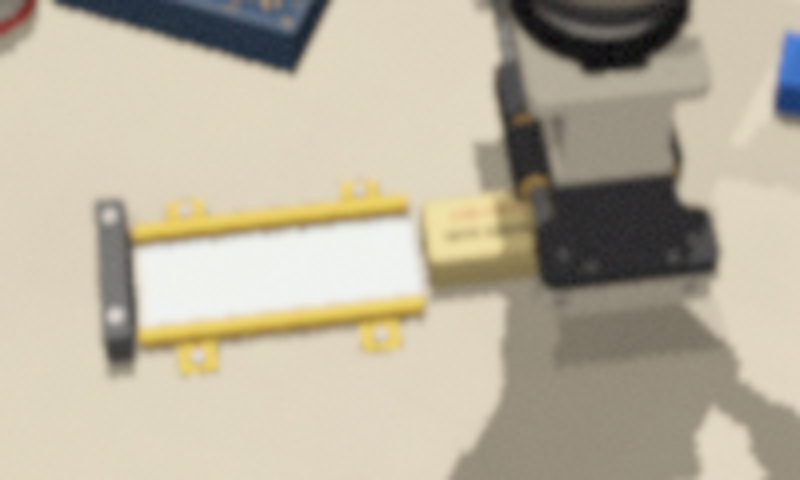

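The second push call had a short row and was refused. The picture shows the box squared and centred at the mouth, its front end at about x = 425 in the crop. I'll send the push again.

Emit:
step_arm(targets=[0,0.03,0,0,0,0,0,0,0.07,0,0,0,0,0,0,0.11,0,0,0,0,0,0,0.16,0,0,0,0,0,0,0.21,0,0,0,0,0,0,0.26,0,0,0,0,0,0,0.31,0,0,0,0,0,0,0.36,0,0,0,0,0,0,0.41,0,0,0,0,0,0,0.46,0,0,0,0,0,0,0.51,0,0,0,0,0,0,0.56,0,0,0,0,0,0,0.61,0,0,0,0,0,0,0.65,0,0,0,0,0,0,0.68,0,0,0,0,0,0,0.7,0,0,0,0,0])

```text
time: 15.98
tool_pos: [522.1, 122.9, 39.2]
tcp_rot: [-3.142, 0.0, 0.626]
contact_force: [-1.0, -1.3, 0.8]
grip_width: 0.2
finger_force: 0.5
```

Run:
```python
from h import *
rel(57,0,14,PSI)
p,d=bot.capture("scene");cv2.imwrite("pics/sc6c.png",cv2.resize(p[230:350,220:420],None,fx=4,fy=4,interpolation=cv2.INTER_CUBIC))
```

```text
t 15.975 lane [-6.8 -0.5] tipz 14.2 rot [-3.1415  0.      0.6259] F [-1.  -1.3  0.8] grip 0.20772783360284758
go [ 0.638 -0.005  0.002  0.     0.     0.   ] turn -0.0
```

View pics/sc6c.png

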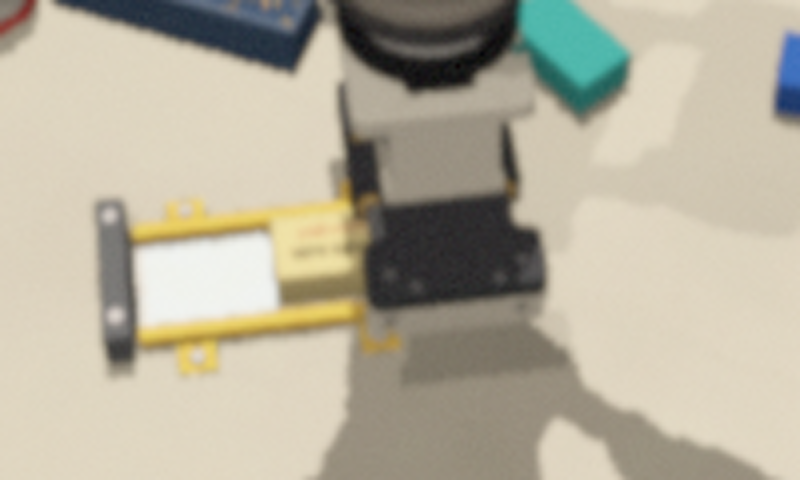

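The box is inside the lane, straight, with its front at about x = 275 in the crop and the strip clear ahead of it. I'll carry on, slowing near the stop.

Emit:
step_arm(targets=[0,0.03,0,0,0,0,0,0,0.07,0,0,0,0,0,0,0.12,0,0,0,0,0,0,0.17,0,0,0,0,0,0,0.22,0,0,0,0,0,0,0.27,0,0,0,0,0,0,0.32,0,0,0,0,0,0,0.37,0,0,0,0,0,0,0.42,0,0,0,0,0,0,0.47,0,0,0,0,0,0,0.5,0,0,0,0,0,0,0.53,0,0,0,0,0,0,0.55,0,0,0,0,0,0,0.57,0,0,0,0,0])

```text
time: 17.77
tool_pos: [568.3, 156.3, 39.3]
tcp_rot: [-3.142, 0.0, 0.626]
contact_force: [-1.8, -1.7, 1.3]
grip_width: 0.2
finger_force: 0.5
```

Emit:
step_arm(targets=[0,0.01,0,0,0,0,0,0,0.02,0,0,0,0,0,0,0.03,0,0,0,0,0,0,0.04,0,0,0,0,0])

```text
time: 18.27
tool_pos: [571.5, 158.6, 39.2]
tcp_rot: [-3.142, -0.0, 0.626]
contact_force: [-0.6, -0.3, 0.7]
grip_width: 0.6
finger_force: 0.5
```

Emit:
step_arm(targets=[0,0.01,0,0,0,0,0,0,0.02,0,0,0,0,0])

```text
time: 18.52
tool_pos: [573.2, 159.8, 39.2]
tcp_rot: [-3.142, -0.0, 0.626]
contact_force: [-0.6, -1.1, -0.5]
grip_width: 0.2
finger_force: 0.6
```

Run:
```python
from h import *
rel(57,0,14,PSI)
```

```text
t 18.525 lane [56.2 -0.5] tipz 14.2 rot [-3.1415e+00 -1.0000e-04  6.2590e-01] F [-0.6 -1.1 -0.5] grip 0.15943293276371878
go [ 0.008 -0.005  0.002  0.     0.     0.   ] turn -0.0
```

Not at the stop yet, so I'll creep forward in small increments until the force rises.

Emit:
step_arm(targets=[0,0.01,0,0,0,0,0,0,0.015,0,0,0,0,0])

```text
time: 18.77
tool_pos: [573.7, 160.2, 39.2]
tcp_rot: [-3.141, 0.002, 0.626]
contact_force: [-3.9, -3.7, 3.8]
grip_width: 0.3
finger_force: 3.1
```

Emit:
step_arm(targets=[0,0.01,0,0,0,0,0,0,0.015,0,0,0,0,0])

```text
time: 19.02
tool_pos: [573.8, 160.3, 39.2]
tcp_rot: [-3.141, 0.005, 0.626]
contact_force: [-8.3, -7.8, 7.7]
grip_width: 0.4
finger_force: 5.7
```

The force has risen to about 11 N along the lane and the tool has stopped advancing, so the box is against the stop. I'll draw straight back and clear.

Emit:
step_arm(targets=[0,-0.02,0,0,0,0,0,0,-0.04,0,0,0,0,0,0,-0.1,0,0,0,0,0,0,-0.25,0,0,0,0,0,0,-0.45,0,-0.1,0,0,0,0,-0.7,0,-0.4,0,0,0,0,-0.95,0,-0.9,0,0,0])

```text
time: 19.9
tool_pos: [496.9, 105.3, 128.8]
tcp_rot: [-3.14, 0.003, 0.626]
contact_force: [0.5, 0.4, 0.5]
grip_width: 0.7
finger_force: 0.0
```

Emit:
step_arm(targets=[0,-0.4,0.3,-0.2,0,0,0,0,-0.8,0.6,-0.2,0,0,0,0,-0.9,0.9,-0.2,0,0,0,0,-0.9,0.9,-0.2,0,0,0])

```text
time: 20.4
tool_pos: [478.8, -21.5, 149.5]
tcp_rot: [3.14, -0.001, 0.623]
contact_force: [-0.0, 1.1, 0.4]
grip_width: 0.5
finger_force: 0.0
```

Run:
```python
from h import *
rel(57,0,14,PSI)
boxpose("7")
p=cv2.imread("pics/top7.png");q=cv2.imread("pics/scene7.png")
z=lambda a:cv2.resize(a,(400,400*a.shape[0]//a.shape[1]),interpolation=cv2.INTER_CUBIC)
cv2.imwrite("pics/f.png",np.hstack([z(p[170:290,200:300]),cv2.resize(z(q[265:335,235:340]),(400,480))]))
```

```text
t 20.4 lane [-126.5  -92.2] tipz 124.5 rot [ 3.1404e+00 -1.2000e-03  6.2280e-01] F [-0.   1.1  0.4] grip 0.5004069401865078
go [ 1.832 -0.928  1.105  0.     0.     0.   ] turn -0.004
top area 515.5 lane [99.9  1. ] size [60.7 34.1] ang rel lane deg -0.2 px [[242. 209.]]
scene area 487.5 lane [64.3 45.1] size [127.2  30. ] ang rel lane deg -0.3 px [[290. 311.]]
scene area 259.5 lane [ 64.8 -20.5] size [128.2  20.1] ang rel lane deg 0.4 px [[287. 283.]]
```

View pics/f.png

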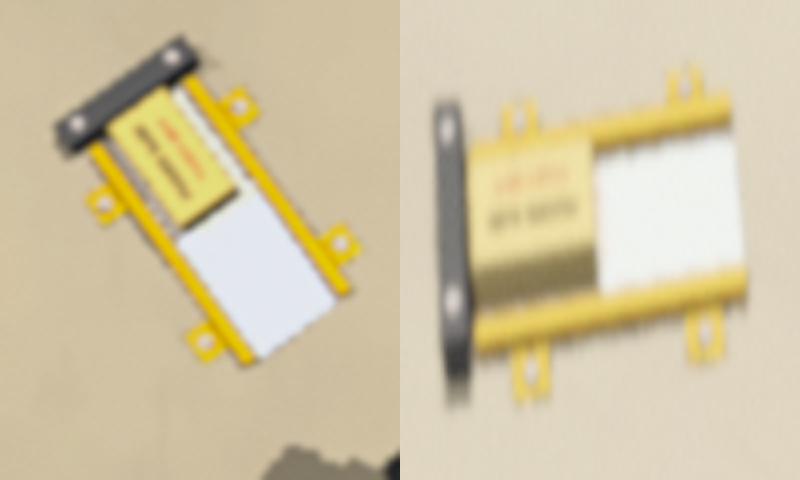

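The box is flat against the stop (x = 99.9, y = 1.0, -0.2°) with a gap to both rails, and the fingers are clear.

```bash
python3 -c "
from plant import bot
print(bot.close_job())"
```

```text
the job is handed in; nothing more can be done
None
```

The box of fuses is up against the lane's stop, measured at x = 99.9 mm, 1 mm off centre and 0.2° off square, with a gap to both rails; the fingers are clear and the job was handed in at about 20 s.

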